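# Draw a dosing plunger to its fill band under the bench magnifier

## Task

Swing the bench magnifier, which has a red handle on its arm, away from the robot until no part of its arm or lens is above the grey dosing block. Then grip the plunger with the blue cap and draw it straight up until its white part is all out and its blue band stands at the mouth of the bore, stopping before the red part below shows, and finish still holding it there, steady and upright. Leave the orange-capped plunger fully home and everything else on the bench where it stands.

Things in the scene. Friction and masses are not known exactly. Their poses are not given: they have to be found in the camera images.
- block: Grey plastic dosing block, fixed to the bench, 80 (its x) x 170 (its y) mm, top face 100 mm above the bench, on a 110 x 200 x 5 mm steel foot plate. Origin: centre of its underside, at bench height; z up. Two vertical round bores, 21 mm wide, at its y = -45 and +45 mm, 95 mm deep (floor 5 mm above the bench).
- bore_a (a point): centre of the mouth of the bore at the block's y = -45 mm, on the top face, 100 mm above the bench
- bore_b (a point): centre of the mouth of the bore at the block's y = +45 mm, on the top face, 100 mm above the bench
- blue_plunger: Loose plunger with a BLUE cap, about 0.16 kg, fully home in either bore (0.5 mm play all round; it falls back if let go). Origin: centre of its foot, 5 mm above the bench when home; z up along the rod. Rod 20 mm in diameter: from the foot up red for 44 mm, blue band from 44 to 60 mm, white from 60 to the cap at 103 mm. At home only white shows; the band spans the mouth at 35 to 51 mm of rise.
- blue_plunger_cap (a point): centre of the blue cap, on the rod's axis 120 mm above its foot (125 mm above the bench when home). The cap is an upright cylinder 30 mm in diameter and 34 mm tall, gripped round its sides; at home its underside is 8 mm above the block's top
- orange_plunger: The same plunger with an ORANGE cap, fully home in the other bore; it stays there. Origin: centre of its foot, z up.
- magnifier (a joint): swing of the magnifier's arm about its upright hinge, rad: 0 = lens centred above the block; grows as the lens swings clockwise seen from above, away from the robot; range -0.25 to 1.6. It starts near 0 and stays where it is left (about 0.25 N m of hinge friction, 2 N at the handle). From 0.6 on, no part is above the block.
- mag_hinge (a point): point on the magnifier's upright hinge axis, 237 mm above the bench (level with the middle of the handle); below it an 18 mm steel column and an 80 mm round foot, fixed to the bench
- mag_handle (a point): middle of the red upright handle on the arm, 237 mm above the bench, 135 mm from the hinge axis: a round post 18 mm in diameter from 216 to 258 mm above the bench, on top of a flat arm whose top is at 211 mm
- mag_lens (a point): centre of the magnifier's lens, white round frame 116 mm across and 12 mm thick, 206 mm above the bench, 210 mm from the hinge axis, on the line from hinge to handle
- beaker: clear plastic beaker, 72 mm across, 85 mm tall; bystander, origin at the centre of its underside
- jar: amber glass jar, 52 mm across, 70 mm tall; bystander, origin at the centre of its underside
- wash_bottle: white wash bottle with a bent spout, 72 mm across, 200 mm tall; bystander, origin at the centre of its underside
- slide_rack: black ladder-shaped slide rack, 102 x 240 x 20 mm; bystander, origin at the centre of its underside
- dish: round glass dish with a white filter disc, 90 mm across, 15 mm tall; bystander, origin at the centre of its underside
- spatula: spatula with a blue handle, 170 mm long, lying flat; bystander
Mind the look-alikes: they are no part of the job. What is meant by the orange_plunger is not turquoise, and is the larger of those in its own colour.

How it is judged (in metres and radians):
On the way, in this order (a step that is already met when the one before it is completed fails the run):
1. the magnifier has been swung off the block, the blue-capped plunger still home (value of joint magnifier above 0.55 rad and z of blue_plunger in the frame of block below 0.01 m), for 0.2 s.
2. the blue-capped plunger is held in the fingers with its blue band at the mouth of the bore (z of blue_plunger in the frame of block between 0.038 and 0.058 m and contact force between the fingers and blue_plunger above 2 N), for 0.3 s.
At the end, for the whole second after the job is handed in: Fingers hold the blue-capped plunger (over 2 N), at rest in its bore (within 4 mm, tilt under 0.06 rad), raised 33 to 53 mm (blue band at the mouth, 2 mm margin); magnifier joint above 0.55 rad; orange-capped plunger home within 4 mm (all of step 2 and angle between blue_plunger's own z axis and vertical below 0.06 rad and (horizontal distance between blue_plunger and bore_a below 0.004 m or horizontal distance between blue_plunger and bore_b below 0.004 m) and linear speed of blue_plunger below 0.01 m/s and value of joint magnifier above 0.55 rad and z of orange_plunger in the frame of block below 0.009 m and angle between orange_plunger's own z axis and vertical below 0.08 rad); the arm keeps its last pose, push and grip.
It fails at once if the blue-capped plunger is overdrawn: more than 6 mm of red shows (z of blue_plunger in the frame of block above 0.062 m).
It fails at once if the orange-capped plunger is drawn up more than 10 mm (z of orange_plunger in the frame of block above 0.015 m).
It fails at once if a bystander is moved by more than 30 mm (distance of any of beaker, jar, wash_bottle, slide_rack, dish, spatula from where it was at the start of the episode above 0.03 m).
It also fails if it takes over 38 s, if anything falls off the work surface, if the arm or the gripper's body presses on something with over 40 N, if the wrist force passes 120 N, or if a joint passes its speed limit or range.

## Robot

A 7-joint arm with a two-finger parallel gripper is mounted at the origin on the work surface. World frame = base frame: x ahead of the robot, y to its left, z up, the work surface at z = 0. Lengths are in mm, angles in rad, forces in N, time in s.
With the tool pointing down it reaches from about 350 to 900 mm from the base axis. Payload 8.1 kg.
Tool frame: the origin (TCP) lies at the very end of the fingers, on their centre line; the grasp point (between the pads) lies 19 mm behind it; z points along the fingers, y is the line along which they close (so a half turn about z gives the same grasp; the last joint's range is limited). The gripper opens to 92 mm and grips with 3 to 60 N. Pads are 19 mm wide; open, the fingers measure 130 mm over their backs; the gripper's body (75 mm by 190 mm) begins 47 mm behind the grasp point.
Start: joints at [1.119, 0.434, 0.025, 1.573, -0.012, 1.134, -0.075], TCP at [213.584, -587.387, 226.742] pointing down, gripper open.
Joint ranges: [-2.62, 2.62], [-0.44, 2.09], [-1.27, 1.32], [0.08, 2.57], [-1.32, 4.46], [0.12, 2], [-2.74, 2.74]. Speed limits (rad/s): [2.22, 2.22, 3.01, 3.01, 3.14, 3.14, 3.14].

## Interface

Orientations are given as a unit quaternion [w, x, y, z].
In Python, from workcell import status, optics, r gives the robot as it stands.
- The arm moves only by the tool send_rows, never from a script. Its argument "moves" is a list of rows, each a list of 2 entries, a list of its own where there are three numbers: the shift along the tool's x, y, z in mm, then the turn, a rotation vector about the tool's x, y, z in rad. A call has 1 to 10 rows; each row is the pose to reach, as a shift and turn from the pose commanded when the call began, along the tool's axes at that moment; what a row does not reach only later rows make up. A row lasts 1/10 s, in which the tool goes at most 50 mm and 8.59 degrees, less where a joint would pass 70% of its speed; a pose out of reach is approached as far as the arm can. A call with a gripper value outside its range is refused whole. "grip" is the closure, from -1 (fully open) to 1 (shut), set as the call begins (left out, the last holds). The fingers move at their own pace and stop on an object; "newtons" is the grip in N (left out, the last holds). Time passes only in rows, so rows that repeat a pose let the fingers close. It gives the time, the measured TCP pose, the force, the opening and the grip force at its end, in the units of the state.
- status.state(): the state, without advancing time (a new reading comes with each control period).
- optics.snapshot(name): name is "scene" or "top" or "wrist"; returns (picture, depth): 420x560x3 uint8, blue, green, red; 420x560 float32, mm along the optical axis (not along the pixel's ray), 0 where there is no reading.
- optics.camera_params(name): a dict with "camera_matrix" (3x3 intrinsics, pixels), "camera_from_world" (4x4, takes a point from world to camera coordinates). Camera axes: x right, y down, z forward; pixel columns grow to the right and rows downward; lengths in mm; the calibration is good to about 2 mm. A picture is of the moment at which its call begins: read the wrist's pose just before it. camera_params takes no time and is no camera call; for the wrist camera it gives the pose at the moment of the call.
- r.sign_off(): hands the job in; it is judged then, once.
The state is a dict: "time": time; "q": joint angles; "joint_velocities": joint speeds; "joint_efforts": joint torques, N m; "ee_pos": TCP position; "tcp_rot": TCP orientation; "force": force on the tool from outside, world axes, zero at the start; "torque": the same for the moment, N m; "gripper_width": finger opening in mm; "finger_force": force on a finger pad.
Only numpy, scipy, OpenCV 4.12 (cv2) and the standard library are available. Lean on these libraries where they do the work, as an engineer would, in place of code of your own. Each camera call takes 0.05 s, during which the arm holds its last target. There are 200 camera calls.

## Working session

There is one attempt and no reset: what is moved stays moved. The work goes in short steps, Python scripts to look and compute and a tool call to move; the robot and the scene stay as the last step left them, time stands still between calls to the robot, and variables do not carry over. Pictures are saved under pics/ and viewed, at most 10 in all, crops included, and the job is handed in when it is done.

Besides the shell and the picture viewer there is one more tool, called after ">>>" as name(argument=value, ...) on one line, values as JSON. send_rows: Moves the arm, as the interface text tells. Its arguments: {"type":"object","properties":{"moves":{"type":"array"},"grip":{"type":"number"},"newtons":{"type":"number"}},"required":["moves"]}

```bash
mkdir -p pics; cat > h.py <<'E'
import numpy as np,cv2
from workcell import status,optics,r
def snap(n,save=True,tag=''):
    P=optics.camera_params(n); im,d=optics.snapshot(n)
    cv2.imwrite(f'pics/{n}{tag}.png',im); np.savez(f'pics/{n}{tag}.npz',im=im,d=d,K=P['camera_matrix'],T=P['camera_from_world'])
def load(n): return np.load(f'pics/{n}.npz')
def cloud(f):
    d=f['d'];v,u=np.indices(d.shape);K=f['K'];z=d
    c=np.stack([(u-K[0,2])*z/K[0,0],(v-K[1,2])*z/K[1,1],z,np.ones_like(z)],-1)
    return (c@np.linalg.inv(f['T']).T)[...,:3]
E
python3 - <<'E'
from h import *
snap('top');snap('scene')
s=status.state();print({k:np.round(v,3) for k,v in s.items()})
a=[cv2.imread(f'pics/{n}.png') for n in('top','scene')]
cv2.imwrite('pics/both.png',np.vstack([cv2.resize(x,(400,300)) for x in a]))
E
```

```text
{'time': np.float64(0.1), 'q': array([ 1.119,  0.435,  0.025,  1.574, -0.012,  1.134, -0.075]), 'joint_velocities': array([-0.001, -0.001,  0.001, -0.002, -0.001, -0.001, -0.   ]), 'joint_efforts': array([ 5.0000e-03, -6.6913e+01,  9.8900e-01, -3.1515e+01, -6.0000e-02,
        3.7000e-02,  0.0000e+00]), 'ee_pos': array([ 213.395, -586.96 ,  226.03 ]), 'tcp_rot': array([-0.001,  0.985,  0.173, -0.   ]), 'force': array([-0.959,  0.437,  0.682]), 'torque': array([0.016, 0.009, 0.029]), 'finger_force': np.float64(0.0), 'gripper_width': np.float64(91.649)}
```

View pics/top.png

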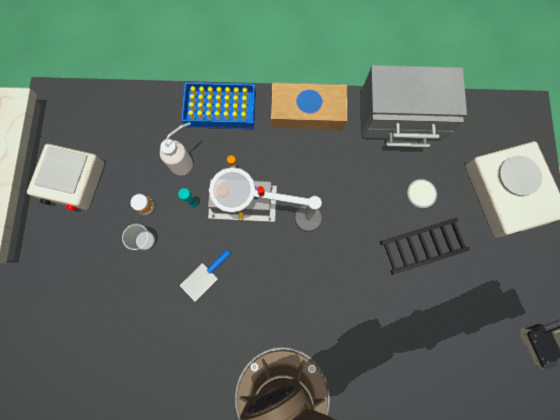

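View pics/scene.png

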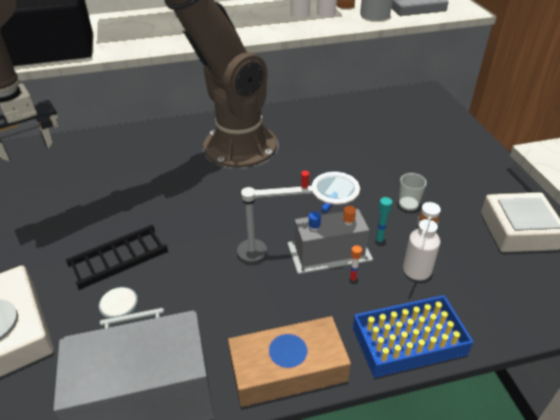

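The top view shows the red handle at (261,191), the lens at (232,190), the hinge at (314,203) and the block at about (242,200). The scene view shows the blue cap at (314,220) and the orange cap at (350,214) in the block. There are orange and turquoise decoys at (357,253) and (385,205).

```bash
python3 - <<'E'
from h import *
for n in('top','scene'):
    f=load(n);W=cloud(f);im=f['im'];hsv=cv2.cvtColor(im,cv2.COLOR_BGR2HSV)
    H,S,V=cv2.split(hsv)
    cam=-f['T'][:3,:3].T@f['T'][:3,3];print(n,'cam',cam.round())
    for c,m in dict(red=((H<5)|(H>174))&(S>150)&(V>80),blue=(H>100)&(H<128)&(S>140)&(V>60),orange=(H>=6)&(H<20)&(S>170)&(V>90),turq=(H>80)&(H<97)&(S>120)).items():
        k,l,st,ce=cv2.connectedComponentsWithStats(m.astype(np.uint8))
        for i in range(1,k):
            if st[i,4]<12 or st[i,4]>900: continue
            p=W[l==i];print(c,ce[i].round(),st[i,4],np.median(p,0).round(),'z',p[:,2].min().round(),p[:,2].max().round(),'top',p[p[:,2]>p[:,2].max()-5].mean(0).round())
f=load('top');W=cloud(f)
reg=(W[...,0]>200)&(W[...,0]<900)&(abs(W[...,1])<450)
for lo,hi in((196,216),(216,280),(94,106),(2.5,12)):
    m=(W[...,2]>lo)&(W[...,2]<hi)&reg; p=W[m]; print(lo,hi,len(p)); 
    v,u=np.where(m); mm=(u>200)&(u<335)&(v>150)&(v<240); p=W[v[mm],u[mm]]
    print(p[:,:2].min(0).round(),p[:,:2].max(0).round(),cv2.minAreaRect(p[:,:2].astype(np.float32)))
E
python3 - <<'E'
import cv2
a=cv2.imread('pics/top.png')[140:250,150:340];b=cv2.imread('pics/scene.png')[155:290,230:450]
cv2.imwrite('pics/c.png',cv2.hconcat([cv2.resize(a,(400,300),interpolation=2),cv2.resize(b,(400,300),interpolation=2)]))
E
```

```text
top cam [ 283.   25. 1147.]
red [261. 190.] 47 [517.  68. 258.] z 232.0 261.0 top [519.  69. 259.]
red [ 70. 207.] 47 [507. 632.  41.] z 24.0 1147.0 top [ 283.   25. 1147.]
blue [309. 101.] 433 [850. -60.  72.] z 65.0 1147.0 top [ 283.   25. 1147.]
blue [219. 261.] 196 [365. 192.  18.] z 0.0 1147.0 top [ 283.   25. 1147.]
orange [232. 161.] 27 [638. 161.  99.] z 0.0 110.0 top [639. 163. 107.]
orange [147. 207.] 36 [511. 405.  44.] z 38.0 1147.0 top [ 283.   25. 1147.]
turq [185. 195.] 156 [532. 278. 136.] z -4.0 1147.0 top [ 283.   25. 1147.]
turq [194. 204.] 28 [528. 274.  25.] z -1.0 46.0 top [529. 275.  46.]
scene cam [1423. -215.  990.]
red [305. 178.] 102 [526.  65. 249.] z 221.0 990.0 top [1423. -215.  990.]
red [353. 276.] 41 [651. 160.  16.] z 1.0 32.0 top [651. 160.  30.]
blue [325. 207.] 57 [390. 172.  18.] z 1.0 990.0 top [1423. -215.  990.]
blue [314. 219.] 153 [554.  85. 141.] z 114.0 990.0 top [1423. -215.  990.]
blue [381. 227.] 26 [540. 276.  52.] z 44.0 60.0 top [541. 274.  58.]
blue [437. 319.] 22 [817. 305.   7.] z 4.0 11.0 top [816. 306.   8.]
blue [426. 322.] 23 
[... 958 characters left out ...]
161. 108.]
turq [384. 209.] 260 [541. 275. 121.] z 2.0 990.0 top [1423. -215.  990.]
turq [380. 235.] 78 [541. 276.  23.] z -0.0 43.0 top [541. 277.  41.]
196 216 2011
[474. -79.] [586. 200.] ((531.89208984375, 61.05769348144531), (112.41573333740234, 277.9056091308594), 1.3378468751907349)
216 280 117
[478. -78.] [570. 194.] ((502.9007873535156, 61.300445556640625), (273.4570007324219, 84.62364959716797), 77.93263244628906)
94 106 643
[492. -69.] [656. 221.] ((575.2316284179688, 73.2986068725586), (292.08697509765625, 151.35804748535156), 87.03995513916016)
2.5 12 15166
[ 429. -145.] [717. 272.] ((572.92138671875, 59.09246826171875), (278.27484130859375, 417.0302734375), 1.6723068952560425)
```

View pics/c.png

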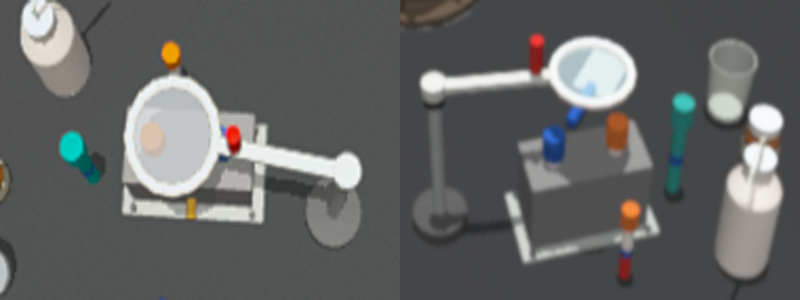

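The crop confirms that the blue cap is the one nearer the hinge and the orange cap sits under the lens. I'll straddle the handle and swing it.

```bash
cat >> h.py <<'E'
from scipy.spatial.transform import Rotation as R
def rel(p,yang,s=None):
    "shift & z-turn in tool axes to TCP p with tool y at world angle yang (tool down)"
    s=s or status.state();q=s['tcp_rot'];A=R.from_quat([*q[1:],q[0]])
    y=np.array([np.cos(yang),np.sin(yang),0]);z=np.array([0,0,-1.]);B=R.from_matrix(np.c_[np.cross(y,z),y,z])
    return A.inv().apply(np.array(p)-s['ee_pos']).round(1),(A.inv()*B).as_rotvec().round(3)
E
python3 - <<'E'
from h import *
print(rel([518,68,310],-.16)); print(rel([300,-450,320],-.6))
f=load('top');W=cloud(f);m=(W[...,2]>199)&(W[...,2]<216)&(W[...,0]>450)&(W[...,0]<620)&(W[...,1]>-90)&(W[...,1]<215)
p=W[m][:,:2];far=p[p[:,1]>90];print(cv2.minEnclosingCircle(far[far[:,1]>90].astype(np.float32)))
print(cv2.fitLine(p[p[:,1]<75].astype(np.float32),2,0,.01,.01).ravel())
h=W[(W[...,2]>216)&(W[...,2]<260)&(W[...,0]>450)&(W[...,0]<560)&(W[...,1]<-30)&(W[...,1]>-100)];print(len(h),h.mean(0),h.max(0),h.min(0))
E
```

```text
(array([ 510.1, -511.6,  -83.3]), array([-1.000e-03, -1.000e-03, -1.062e+00]))
(array([128.2, -99.3, -93.8]), array([-0.001, -0.   , -0.622]))
((530.17529296875, 143.60829162597656), 57.67610549926758)
[ 1.4133118e-01  9.8996240e-01  5.0719382e+02 -1.0535685e+01]
36 [499.88960585 -64.00681728 217.06328766] [514.21379351 -33.62851626 219.40167322] [485.97860624 -78.21650017 216.02112296]
```

>>> send_rows(moves=[[[20,-20,-90],[0,0,-0.1]],[[60,-60,-95],[0,0,-0.2]],[[510,-512,-85],[0,0,-1.06]],[[510,-512,-85],[0,0,-1.06]],[[510,-512,-85],[0,0,-1.06]],[[510,-512,-85],[0,0,-1.06]],[[510,-512,-85],[0,0,-1.06]],[[510,-512,-85],[0,0,-1.06]],[[510,-512,-85],[0,0,-1.06]],[[510,-512,-85],[0,0,-1.06]]], grip=-1)

```text
time: 1.1
ee_pos: [406.0, -171.6, 308.0]
tcp_rot: [0.0, 0.762, 0.647, -0.0]
force: [1.1, -0.3, 0.1]
gripper_width: 91.9
finger_force: 0.0
```

```bash
python3 - <<'E'
from h import *
s=status.state();print(s['time'],s['ee_pos'],s['q'].round(2),rel([520,69,310],-.14),rel([520,69,222],-.14))
E
```

```text
1.1 [ 405.98152143 -171.61458509  308.02409694] [ 0.68  0.1  -0.44  1.83  0.04  1.22  0.07] (array([255.9,  73.7,  -2.1]), array([ 0.   ,  0.   , -0.022])) (array([255.9,  73.7,  85.9]), array([ 0.   ,  0.   , -0.022]))
```

>>> send_rows(moves=[[[240,68,0],[0,0,-0.02]],[[240,68,0],[0,0,-0.02]],[[240,68,0],[0,0,-0.02]],[[240,68,0],[0,0,-0.02]],[[240,68,0],[0,0,-0.02]],[[240,68,0],[0,0,-0.02]],[[240,68,0],[0,0,-0.02]],[[240,68,0],[0,0,-0.02]]])

```text
time: 1.9
ee_pos: [511.3, 51.2, 307.6]
tcp_rot: [0.0, 0.756, 0.655, -0.001]
force: [0.5, -0.2, -0.6]
gripper_width: 91.9
finger_force: 0.0
```

```bash
python3 - <<'E'
from h import *
s=status.state();print(s['time'],s['ee_pos'],s['q'].round(2),rel([520,69,310],-.14),rel([520,69,225],-.14))
snap('wrist',tag='1')
E
```

```text
1.9 [511.30718124  51.15926376 307.60510436] [ 0.29  0.26 -0.61  1.67  0.15  1.26 -0.5 ] (array([18.9,  6.1, -2.4]), array([-0.001,  0.001, -0.003])) (array([19. ,  6.1, 82.6]), array([-0.001,  0.001, -0.003]))
```

View pics/wrist1.png

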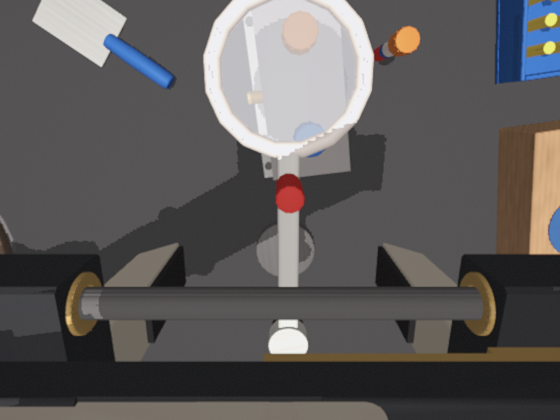

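The wrist view shows the handle at (289,193), between the finger lines with the midpoint at about 283, and the arm running straight between them.

>>> send_rows(moves=[[[19,6,0],[0,0,0]],[[19,6,40],[0,0,0]],[[19,6,83],[0,0,0]],[[19,6,83],[0,0,0]],[[19,6,83],[0,0,0]]])

```text
time: 2.45
ee_pos: [520.1, 69.2, 225.7]
tcp_rot: [-0.0, 0.756, 0.654, -0.001]
force: [1.1, -0.1, 1.1]
gripper_width: 92.0
finger_force: 0.0
```

>>> send_rows(moves=[[[0,0,0],[0,0,0]],[[0,0,0],[0,0,0]],[[0,0,0],[0,0,0]],[[0,0,0],[0,0,0]]], grip=0.1, newtons=10)

```text
time: 2.85
ee_pos: [520.7, 70.4, 225.8]
tcp_rot: [0.0, 0.756, 0.655, 0.001]
force: [-0.2, -0.2, 0.5]
gripper_width: 64.5
finger_force: 0.0
```

```bash
python3 - <<'E'
from h import *
s=status.state();print(s['time'],s['ee_pos'],s['q'].round(2),s['gripper_width'],s['force'])
H=np.array([500.5,-64.3])
for a in np.arange(0.2,1.21,.1):
    print(a.round(2),rel([*(H+135*np.array([np.sin(a),np.cos(a)])+12*np.array([np.cos(a),-np.sin(a)])*min(1,(a-.1)*4)),225],-a,s))
E
```

```text
2.85 [520.66707843  70.39891675 225.81999071] [ 0.23  0.34 -0.61  1.78  0.22  1.09 -0.59] 64.49088919469648 [-0.16098208 -0.16097403  0.54706559]
0.2 (array([-1.7, 11.7,  0.8]), array([ 0.001, -0.   ,  0.058]))
0.3 (array([-4.4, 29.8,  0.9]), array([ 0.001, -0.   ,  0.158]))
0.4 (array([-8.7, 45.1,  0.9]), array([ 0.001, -0.   ,  0.258]))
0.5 (array([-13.9,  57.6,   0.9]), array([ 0.001, -0.   ,  0.358]))
0.6 (array([-20.4,  69.6,   0.9]), array([ 0.001, -0.001,  0.458]))
0.7 (array([-28. ,  80.8,   0.9]), array([ 0.001, -0.001,  0.558]))
0.8 (array([-36.7,  91.2,   0.9]), array([ 0.001, -0.001,  0.658]))
0.9 (array([-46.4, 100.6,   0.9]), array([ 0.001, -0.001,  0.758]))
1.0 (array([-57. , 109.1,   0.9]), array([ 0.001, -0.001,  0.858]))
1.1 (array([-68.3, 116.5,   1. ]), array([ 0.001, -0.001,  0.958]))
1.2 (array([-80.4, 122.6,   1. ]), array([ 1.000e-03, -1.000e-03,  1.058e+00]))
```

>>> send_rows(moves=[[[-2,12,0],[0,0,0.06]],[[-4,30,0],[0,0,0.16]],[[-9,45,0],[0,0,0.26]],[[-14,58,0],[0,0,0.36]],[[-20,70,0],[0,0,0.46]],[[-28,81,0],[0,0,0.56]],[[-37,91,0],[0,0,0.66]],[[-46,101,0],[0,0,0.76]],[[-46,101,0],[0,0,0.76]],[[-46,101,0],[0,0,0.76]]])

```text
time: 3.85
ee_pos: [613.7, 10.7, 225.0]
tcp_rot: [-0.0, 0.944, 0.329, 0.0]
force: [0.3, -0.0, -0.2]
gripper_width: 41.1
finger_force: 0.0
```

```bash
python3 - <<'E'
from h import *
s=status.state();print(s['time'],s['ee_pos'],s['q'].round(2),s['gripper_width'],s['force'])
H=np.array([500.5,-64.3])
for a in np.arange(1,1.41,.1):
    print(a.round(2),rel([*(H+135*np.array([np.sin(a),np.cos(a)])+12*np.array([np.cos(a),-np.sin(a)])),225],-a,s))
snap('top',tag='2')
f=load('top2');W=cloud(f);m=(W[...,2]>216)&(W[...,0]>505)&(W[...,0]<700)&(W[...,1]>-60)&(W[...,1]<100)
hsv=cv2.cvtColor(f['im'],cv2.COLOR_BGR2HSV);H_,S,V=cv2.split(hsv)
print(W[m&((H_<5)|(H_>174))&(S>150)&(V>80)].mean(0))
E
```

```text
3.85 [613.66632389  10.7492302  225.04356473] [ 0.16  0.45 -0.39  1.58  0.18  1.15 -1.17] 41.11782057982828 [ 0.34884556 -0.04993727 -0.20454313]
1.0 (array([-2.2, 13.9,  0. ]), array([-0.   , -0.   ,  0.101]))
1.1 (array([-5.4, 27. ,  0. ]), array([-0.   , -0.   ,  0.201]))
1.2 (array([-9.9, 39.8,  0. ]), array([-0.   , -0.   ,  0.301]))
1.3 (array([-15.7,  52.1,   0. ]), array([-0.   , -0.   ,  0.401]))
1.4 (array([-22.6,  63.7,   0. ]), array([-0.   , -0.   ,  0.501]))
[601.45542921  11.71151004 259.14085866]
```

View pics/top2.png

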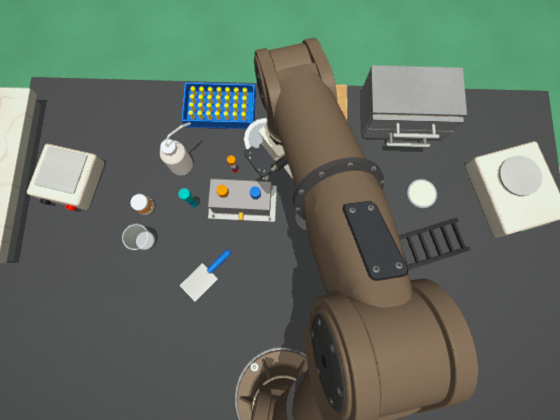

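The lens has swung clear. The orange cap is at (222,190) and the blue cap at (255,192), both uncovered. I'll swing a bit further for gripper clearance.

>>> send_rows(moves=[[[-2,14,0],[0,0,0.1]],[[-5,27,0],[0,0,0.2]],[[-10,40,0],[0,0,0.3]],[[-16,52,0],[0,0,0.4]],[[-16,52,0],[0,0,0.4]],[[-16,48,0],[0,0,0.4]],[[-16,44,0],[0,0,0.4]],[[-16,41,-20],[0,0,0.4]],[[-16,41,-60],[0,0,0.4]],[[-16,41,-90],[0,0,0.4]]])

```text
time: 4.9
ee_pos: [626.2, -30.0, 317.0]
tcp_rot: [-0.0, 0.991, 0.136, 0.0]
force: [0.1, -0.2, -0.1]
gripper_width: 40.9
finger_force: 0.0
```

```bash
python3 - <<'E'
from h import *
s=status.state();print(s['time'],s['ee_pos'],s['q'].round(2),s['force'])
f=load('top2');W=cloud(f);im=f['im'];H,S,V=cv2.split(cv2.cvtColor(im,cv2.COLOR_BGR2HSV))
b=(W[...,0]>490)&(W[...,0]<600)&(W[...,1]>30)&(W[...,1]<230)
for n,m in(('blue',(H>100)&(H<128)&(S>140)),('or',(H>5)&(H<20)&(S>170))):
    p=W[b&m&(W[...,2]>136)&(W[...,2]<150)];print(n,len(p),p.mean(0),(p.min(0)+p.max(0))/2,cv2.minEnclosingCircle(p[:,:2].astype(np.float32)))
p=W[b&(W[...,2]>95)&(W[...,2]<105)];print(cv2.minAreaRect(p[:,:2].astype(np.float32)))
for y in(-1.57,-1.3,0,.6,.9): print(y,rel([540,86,230],y))
E
```

```text
4.9 [626.16718838 -30.01039214 316.97383277] [ 0.16  0.4  -0.29  1.41  0.12  1.35 -1.44] [ 0.06356762 -0.1559337  -0.05314252]
blue 88 [542.78710086  89.29649339 143.30332003] [542.40964201  88.50980032 142.1067    ] ((543.0132446289062, 89.07357788085938), 14.35325813293457)
or 16 [542.15595085 177.21669947 141.12908495] [544.94379248 177.69406978 141.25455892] ((545.1705932617188, 178.49649047851562), 14.399508476257324)
((545.4379272460938, 134.99444580078125), (170.80258178710938, 81.71756744384766), 89.0904769897461)
-1.57 (array([ -51.8, -134.9,   87. ]), array([-0.   , -0.001,  0.272]))
-1.3 (array([ -51.8, -134.9,   87. ]), array([-0.   , -0.001,  0.002]))
0 (array([ -51.8, -134.9,   87. ]), array([ 0.000e+00, -1.000e-03, -1.298e+00]))
0.6 (array([ -51.8, -134.9,   87. ]), array([ 0.000e+00, -1.000e-03, -1.898e+00]))
0.9 (array([ -51.8, -134.9,   87. ]), array([ 1.000e-03, -1.000e-03, -2.198e+00]))
```

>>> send_rows(moves=[[[-48,-130,60],[0,0,-1.3]],[[-48,-130,60],[0,0,-1.3]],[[-48,-130,60],[0,0,-1.3]],[[-48,-130,60],[0,0,-1.3]],[[-48,-130,60],[0,0,-1.3]],[[-48,-130,60],[0,0,-1.3]],[[-48,-130,60],[0,0,-1.3]],[[-48,-130,60],[0,0,-1.3]],[[-48,-130,60],[0,0,-1.3]],[[-48,-130,60],[0,0,-1.3]]], grip=-1)

```text
time: 5.9
ee_pos: [545.2, 81.9, 255.1]
tcp_rot: [-0.0, 0.706, 0.708, 0.0]
force: [-0.1, 0.5, 0.6]
gripper_width: 91.9
finger_force: 0.0
```

```bash
python3 - <<'E'
from h import *
s=status.state();print(s['time'],s['ee_pos'],s['q'].round(2),s['gripper_width'],rel([544,89.3,200],0),rel([544,89.3,110],0))
snap('wrist',tag='3');snap('scene',tag='3')
for n in('wrist3','scene3'):
    f=load(n);W=cloud(f);H,S,V=cv2.split(cv2.cvtColor(f['im'],cv2.COLOR_BGR2HSV))
    p=W[(W[...,0]>500)&(W[...,0]<600)&(W[...,1]>50)&(W[...,1]<130)&(H>100)&(H<128)&(S>140)&(W[...,2]>110)&(W[...,2]<150)]
    t=p[p[:,2]>138] if len(p) else p
    print(n,len(p)); 
    if len(t): print(cv2.minEnclosingCircle(t[:,:2].astype(np.float32)),t.mean(0),p.min(0),p.max(0))
a=[cv2.resize(cv2.imread(f'pics/{n}.png'),(400,300)) for n in('wrist3','scene3')];cv2.imwrite('pics/d.png',cv2.hconcat(a))
E
```

```text
5.9 [545.18736602  81.88095932 255.0868841 ] [ 0.21  0.36 -0.61  1.68  0.22  1.17 -0.45] 91.92099085090204 (array([ 7.4, -1.2, 55.1]), array([-0.   , -0.   ,  0.002])) (array([  7.4,  -1.2, 145.1]), array([-0.   , -0.   ,  0.002]))
wrist3 1207
((544.9078369140625, 90.90225982666016), 14.850258827209473) [545.13790756  91.06246944 142.52519193] [530.85695521  76.20369342 113.39867066] [559.15666844 105.1479151  144.73797034]
scene3 156
((546.791748046875, 87.44998168945312), 14.636444091796875) [547.5404435   85.98501506 143.24746761] [534.33140136  72.28305114 115.25169534] [563.23413128 100.59248686 147.34095065]
```

View pics/d.png

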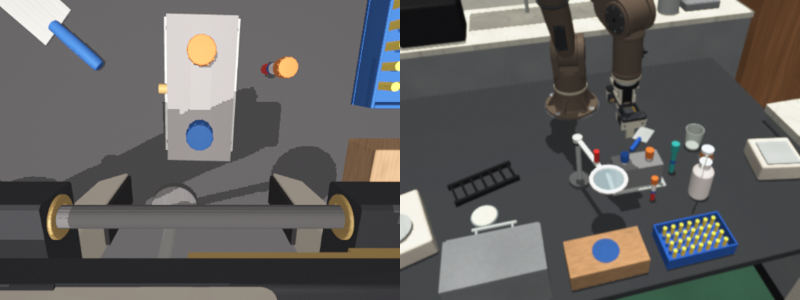

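The left panel (wrist) shows the blue cap at about (199,135), centred between the finger lines, and the right panel (scene) shows the lens off the block. I'm taking the cap axis as (545,90) and descending.

>>> send_rows(moves=[[[8,0,40],[0,0,0]],[[8,0,80],[0,0,0]],[[8,0,110],[0,0,0]],[[8,0,130],[0,0,0]],[[8,0,145],[0,0,0]],[[8,0,145],[0,0,0]],[[8,0,145],[0,0,0]]])

```text
time: 6.7
ee_pos: [545.9, 89.4, 110.4]
tcp_rot: [-0.0, 0.708, 0.706, -0.0]
force: [-0.1, 0.6, -0.3]
gripper_width: 91.7
finger_force: 0.0
```

>>> send_rows(moves=[[[0,0,0],[0,0,0]],[[0,0,0],[0,0,0]],[[0,0,0],[0,0,0]],[[0,0,0],[0,0,0]],[[0,0,0],[0,0,0]],[[0,0,0],[0,0,0]],[[0,0,0],[0,0,0]],[[0,0,0],[0,0,0]],[[0,0,0],[0,0,0]],[[0,0,0],[0,0,0]]], grip=1, newtons=15)

```text
time: 7.7
ee_pos: [545.1, 89.1, 110.0]
tcp_rot: [-0.0, 0.708, 0.706, -0.001]
force: [-3.6, -0.6, 3.7]
gripper_width: 29.8
finger_force: 15.0
```

>>> send_rows(moves=[[[0,-0.5,-2],[0,0,0]],[[0,-0.5,-5],[0,0,0]],[[0,-0.5,-8],[0,0,0]],[[0,-0.5,-11],[0,0,0]],[[0,-0.5,-14],[0,0,0]],[[0,-0.5,-17],[0,0,0]],[[0,-0.5,-20],[0,0,0]],[[0,-0.5,-20],[0,0,0]]], newtons=25)

```text
time: 8.5
ee_pos: [545.2, 89.0, 130.4]
tcp_rot: [0.0, 0.708, 0.706, -0.0]
force: [-3.9, -0.3, 2.4]
gripper_width: 29.8
finger_force: 25.0
```

>>> send_rows(moves=[[[0,-0.5,-3],[0,0,0]],[[0,-0.5,-6],[0,0,0]],[[0,-0.5,-9],[0,0,0]],[[0,-0.5,-12],[0,0,0]],[[0,-0.5,-15],[0,0,0]],[[0,-0.5,-18],[0,0,0]],[[0,-0.5,-21],[0,0,0]],[[0,-0.5,-23],[0,0,0]],[[0,-0.5,-23],[0,0,0]],[[0,-0.5,-23],[0,0,0]]])

```text
time: 9.5
ee_pos: [545.1, 89.0, 153.1]
tcp_rot: [0.0, 0.708, 0.706, 0.0]
force: [-0.1, -0.2, -0.6]
gripper_width: 29.4
finger_force: 25.0
```

```bash
python3 - <<'E'
from h import *
snap('scene',tag='4');snap('wrist',tag='4')
f=load('scene4');cv2.imwrite('pics/e.png',cv2.hconcat([cv2.resize(f['im'][180:300,390:550],(400,300),interpolation=2),cv2.resize(load('wrist4')['im'],(400,300))]))
W=cloud(f);H,S,V=cv2.split(cv2.cvtColor(f['im'],cv2.COLOR_BGR2HSV))
b=(W[...,0]>500)&(W[...,0]<600)&(W[...,1]>50)&(W[...,1]<215)
for n,m in(('b',(H>100)&(H<128)&(S>140)),('o',(H>5)&(H<20)&(S>170))):
    v,u=np.where(b&m);p=W[v,u];print(n,len(p),u.mean(),v.mean(),np.sort(p[:,2]).round()[::8])
E
```

```text
b 0 nan nan []
o 138 349.1014492753623 213.14492753623188 [114. 119. 123. 125. 127. 132. 135. 139. 140. 141. 142. 143. 143. 144.
 144. 145. 146. 147.]<stdin>:7: RuntimeWarning: Mean of empty slice.
  ret = ret.dtype.type(ret / rcount)
```

```bash
python3 - <<'E'
from h import *
cv2.imwrite('pics/e2.png',cv2.hconcat([cv2.resize(load('scene4')['im'][150:270,240:400],(400,300),interpolation=2),cv2.resize(load('wrist4')['im'],(400,300))]))
E
```

```text
(no output)
```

View pics/e2.png

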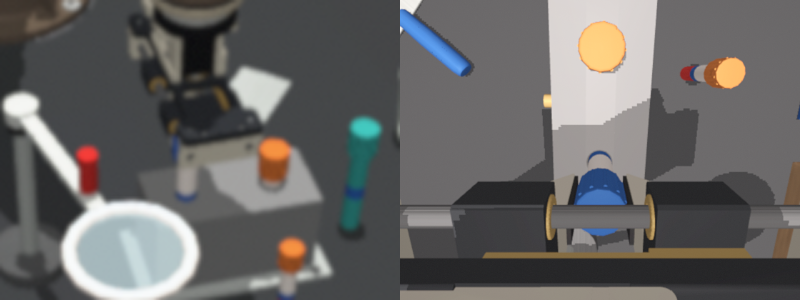

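The left panel shows the held plunger with its blue band at the mouth (186,195), no red showing, and the orange plunger still home. The wrist view agrees. The lift was 43 mm, mid-window.

```bash
python3 -c "
from h import *
s=status.state();print(s['time'],s['ee_pos'],s['finger_force'],np.abs(s['joint_velocities']).max());print(r.sign_off())"
```

```text
9.6 [545.05732136  89.0198836  153.04134816] 24.994297921657562 0.0016596089414246953
the job is handed in; nothing more can be done
None
```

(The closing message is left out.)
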